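# Load and start the seed-imaging carousel

## Task

Load every green-lidded seed jar on the bench into the imaging station's carousel, standing upright and one to a cell: they go in through the loading window, so turn the red knob to click an empty cell round to the window for each. When all are in, turn the carousel until the yellow calibration tile has clicked home under the camera, then press the green start button right down and draw back, leaving the grey-lidded jar and the other things on the bench where they are.

Things in the scene. Friction and masses are not known exactly. Their poses are not given: they have to be found in the camera images.
- jar1: glass seed jar with a bright green lid, a plain round cylinder 52 mm in diameter and 50 mm tall, about 0.1 kg; origin at the centre of its underside, z up through the lid; may be absent
- jar2: glass seed jar with a bright green lid, a plain round cylinder 52 mm in diameter and 50 mm tall, about 0.1 kg; origin at the centre of its underside, z up through the lid; may be absent
- jar3: glass seed jar with a bright green lid, a plain round cylinder 52 mm in diameter and 50 mm tall, about 0.1 kg; origin at the centre of its underside, z up through the lid; may be absent
- jar4: glass seed jar with a bright green lid, a plain round cylinder 52 mm in diameter and 50 mm tall, about 0.1 kg; origin at the centre of its underside, z up through the lid; may be absent
- jar5: glass seed jar with a bright green lid, a plain round cylinder 52 mm in diameter and 50 mm tall, about 0.1 kg; origin at the centre of its underside, z up through the lid; may be absent
- station: fixed white imaging station, base 350 x 350 x 30 mm; origin under its centre, on the carousel's axis; window at its front (-x), camera at its back (+x; x 80 to 235 mm, up to 152 mm high). Clear cover plate, 340 mm square, 112 to 116 mm above the bench, on four corner posts; its only opening, edged in blue, is the window: x from the front edge to -30 mm, y -77 to 77 mm
- window (a point): point on the station, at cell-floor height (42 mm above the bench), in the middle of the loading window, 105 mm in front (-x) of the carousel's axis; an indexed cell stands centred on it
- lens (a point): point on the station at the face of the black camera lens, 118 mm above the bench, 105 mm behind (+x) the carousel's axis
- carousel (a joint): turn of the carousel about its vertical axis, rad, growing anticlockwise seen from above; no stop within reach. A sprung detent pulls it into the nearest of six positions, at every multiple of 1.0472 rad (60 degrees); about 0.13 N m breaks it out. At 0 (or any whole number of turns) the tile is under the camera and cell3 at the window
- knob (a point): grip point of the red bar knob on the carousel's axis, 167 mm above the bench, that turns the carousel one to one; the bar is 56 mm long along this point's x, 14 mm thick along its y, and reaches from 148 to 182 mm above the bench, clear of everything around it. A white mark on its top points along +x, towards the tile
- tile (a point): centre of the top of the yellow calibration tile (50 x 50 x 12 mm, black and white squares on it), fixed in one of the carousel's six cells, 105 mm from the axis; no jar goes there
- cell1 (a point): centre of the floor of carousel cell 1 (black round pad, 42 mm above the bench when level), 105 mm from the axis, 60 degrees anticlockwise from the tile; grey walls 15 mm high leave a jar about 10 mm of play around the centre. May be empty or hold a jar
- cell2 (a point): centre of the floor of carousel cell 2 (black round pad, 42 mm above the bench when level), 105 mm from the axis, 120 degrees anticlockwise from the tile; grey walls 15 mm high leave a jar about 10 mm of play around the centre. May be empty or hold a jar
- cell3 (a point): centre of the floor of carousel cell 3 (black round pad, 42 mm above the bench when level), 105 mm from the axis, 180 degrees anticlockwise from the tile; grey walls 15 mm high leave a jar about 10 mm of play around the centre. May be empty or hold a jar
- cell4 (a point): centre of the floor of carousel cell 4 (black round pad, 42 mm above the bench when level), 105 mm from the axis, 240 degrees anticlockwise from the tile; grey walls 15 mm high leave a jar about 10 mm of play around the centre. May be empty or hold a jar
- cell5 (a point): centre of the floor of carousel cell 5 (black round pad, 42 mm above the bench when level), 105 mm from the axis, 300 degrees anticlockwise from the tile; grey walls 15 mm high leave a jar about 10 mm of play around the centre. May be empty or hold a jar
- start (a joint): travel of the green start button in m, 0 up, 0.006 right down; sprung, about 4 N presses it down
- start_top (a point): centre of the top of the green start button, 30 mm across, on the low console fixed at the station's left (+y) side, 100 mm in front of (-x) and 212 mm left of (+y) the carousel's axis; it is pressed straight down
- grey_jar: bystander: jar of the same shape as the seed jars (52 mm across, 50 mm tall) but with a grey lid; stays on the bench; origin under its centre
- amber: bystander: amber glass bottle, 48 mm across, 95 mm tall; origin under its centre
- beaker: bystander: open glass beaker, 60 mm across, 70 mm tall; origin under its centre
- germ_box: bystander: clear germination box with seedlings, 112 x 112 x 36 mm; origin under its centre
- spatula: bystander: lab spatula lying on the bench, 160 mm long; origin under its middle
There are look-alikes about, which are no part of the job. Leave any purple look-alike of the jar1 alone.

How it is judged (in metres and radians):
On the way, in this order (a step that is already met when the one before it is completed fails the run):
1. all the jars stand in the carousel, one to a cell, and the tile is home under the camera ((horizontal distance between jar1 and cell1 below 0.028 m or horizontal distance between jar1 and cell2 below 0.028 m or horizontal distance between jar1 and cell3 below 0.028 m or horizontal distance between jar1 and cell4 below 0.028 m or horizontal distance between jar1 and cell5 below 0.028 m) and z of jar1 in the frame of station between 0.036 and 0.049 m and angle between each of jar1, jar2, jar3, jar4, jar5's own z axis and vertical below 0.15 rad and linear speed of each of jar1, jar2, jar3, jar4, jar5 below 0.05 m/s and (horizontal distance between jar2 and cell1 below 0.028 m or horizontal distance between jar2 and cell2 below 0.028 m or horizontal distance between jar2 and cell3 below 0.028 m or horizontal distance between jar2 and cell4 below 0.028 m or horizontal distance between jar2 and cell5 below 0.028 m) and z of jar2 in the frame of station between 0.036 and 0.049 m and (horizontal distance between jar3 and cell1 below 0.028 m or horizontal distance between jar3 and cell2 below 0.028 m or horizontal distance between jar3 and cell3 below 0.028 m or horizontal distance between jar3 and cell4 below 0.028 m or horizontal distance between jar3 and cell5 below 0.028 m) and z of jar3 in the frame of station between 0.036 and 0.049 m and (horizontal distance between jar4 and cell1 below 0.028 m or horizontal distance between jar4 and cell2 below 0.028 m or horizontal distance between jar4 and cell3 below 0.028 m or horizontal distance between jar4 and cell4 below 0.028 m or horizontal distance between jar4 and cell5 below 0.028 m) and z of jar4 in the frame of station between 0.036 and 0.049 m and (horizontal distance between jar5 and cell1 below 0.028 m or horizontal distance between jar5 and cell2 below 0.028 m or horizontal distance between jar5 and cell3 below 0.028 m or horizontal distance between jar5 and cell4 below 0.028 m or horizontal distance between jar5 and cell5 below 0.028 m) and z of jar5 in the frame of station between 0.036 and 0.049 m and horizontal distance between jar1 and jar2 above 0.07 m and horizontal distance between each of jar1, jar2 and jar3 above 0.07 m and horizontal distance between each of jar1, jar2, jar3 and jar4 above 0.07 m and horizontal distance between each of jar1, jar2, jar3, jar4 and jar5 above 0.07 m and horizontal distance between tile and lens below 0.006 m and velocity of joint carousel between -0.05 and 0.05 rad/s), for 0.2 s.
2. then the start button is pressed down (value of joint start above 0.004 m), for 0.05 s.
At the end, for the whole second after the job is handed in: Every green-lidded jar present stands upright (within 0.15 rad) and still on the floor of one of the five empty cells, within 28 mm of the cell's centre, no two in the same cell; the tile's centre is within 6 mm of the lens axis seen from above and the carousel is at rest (all of step 1); the robot touches nothing.
It fails at once if a bystander was pushed more than 4 cm or knocked over (distance of any of grey_jar, amber, beaker, germ_box, spatula from where it was at the start of the episode above 0.04 m or angle between any of grey_jar, amber, beaker, germ_box's own z axis and vertical above 0.6 rad).
Of jar1, jar2, jar3, jar4, jar5 only 3 to 5 are there at a start; the rules pass over those that are not, and their reading is None.
At some moment in a run one of jar1, jar2, jar3, jar4, jar5 may be knocked a few centimetres aside while the robot is not near it.
It also fails if it takes over 210 s, if anything falls off the work surface, if the arm or the gripper's body presses on something with over 40 N, if the wrist force passes 120 N, or if a joint passes its speed limit or range.

## Robot

A 6-joint arm with a two-finger parallel gripper is mounted at the origin on the work surface. World frame = base frame: x ahead of the robot, y to its left, z up, the work surface at z = 0. Lengths are in mm, angles in rad, forces in N, time in s.
With the tool pointing down it reaches from about 325 to 875 mm from the base axis. Payload 4.4 kg.
Tool frame: the origin (TCP) lies on the centre line of the jaws, within the pads' length; the fingertips stand 14 mm ahead of it and the grasp point (between the pads) lies 5 mm behind it; z points along the fingers, y is the line along which they close (so a half turn about z gives the same grasp; the last joint's range is limited). The gripper opens to 85 mm and grips with 20 to 120 N. Pads are 22 mm wide; open, the fingers measure 114 mm over their backs; the gripper's body (76 mm by 85 mm) begins 54 mm behind the grasp point. The pads swing forward as they close: fully open they stand 13 mm farther back than shut.
Start: joints at [-1.335, 0.207, 1.542, -0, 1.393, -0.15], TCP at [216.893, -532.527, 245.282] pointing down, gripper open.
Joint ranges: [-2.73, 2.73], [-0.86, 2.22], [0.23, 2.46], [-1.11, 4.25], [0.08, 2.63], [-2.82, 2.82]. Speed limits (rad/s): [2.79, 2.79, 3.14, 3.14, 3.14, 3.14].

## Interface

Orientations are given as a unit quaternion [w, x, y, z].
In Python, from workcell import telemetry, imaging, env gives the robot as it stands. The module is installed in compiled form; this text tells all that it offers.
- The arm moves only by the tool send_rows, never from a script. Its argument "targets" is a list of rows, each a list of 3 entries, a list of its own where there are three numbers: the turn, a rotation vector about the tool's x, y, z in degrees, then the shift along the tool's x, y, z in mm, then the opening, from 0 (shut) to 1 (fully open). In form: [[[rx, ry, rz], [x, y, z], hand], ...]. A call has 1 to 12 rows; each row shifts and turns the commanded pose from where the row before left it, along the tool's axes as they then stand; what a row does not reach is not made up. A row lasts 1/12 s, in which the tool goes at most 41.7 mm and 7.16 degrees, less where a joint would pass 70% of its speed; a pose out of reach is approached as far as the arm can. A call with a gripper value outside its range is refused whole. The fingers move at their own pace and stop on an object; "newtons" is the grip in N (left out, the last holds). Time passes only in rows, so rows that do not move let the fingers close. It gives the time, the measured TCP pose, the force, the opening and the grip force at its end, in the units of the state.
- telemetry.observe(): the state, without advancing time (a new reading comes with each control period).
- imaging.snapshot(name): name is "side" or "top" or "wrist"; returns the picture (420x560x3 uint8, red, green, blue); there is no depth.
- imaging.calibration(name): a dict with "K" (3x3 intrinsics, pixels), "dist" ([k1, k2, p1, p2, k3] as OpenCV has them; the pictures are not rectified), "T" (4x4, takes a point from camera to world coordinates). Camera axes: x right, y down, z forward; pixel columns grow to the right and rows downward; lengths in mm; the calibration is good to about 2 mm. A picture is of the moment at which its call begins: read the wrist's pose just before it. calibration takes no time and is no camera call; for the wrist camera it gives the pose at the moment of the call.
- env.finish_job(): hands the job in; it is judged then, once.
Trained networks look in the newest picture that a camera, given by its name, has taken for a name from the list of things; names that differ only in an ending like _2 or _b are one class to them, and where a whole thing is asked for, a point or a joint stands for the part that bears it (a point fixed in the world has none). Each returns a list of dicts, best first, with "conf" (0 to 1); they miss things now and then, are a little off and sometimes report something else, mostly with a low value. They report only what shows in the picture. A call takes as long as a camera call. They do not tell look-alikes from the thing itself.
- imaging.recognise(target, camera): "at" ([column, row] in pixels, amid what is visible of it).
The state is a dict: "t": time; "joint_positions": joint angles; "qvel": joint speeds; "joint_efforts": joint torques, N m; "eef_pos": TCP position; "orientation": TCP orientation; "force": force on the tool from outside, world axes, zero at the start; "wrist_torque": the same for the moment, N m; "opening": finger opening in mm; "gripper_force": force on a finger pad.
Only numpy, scipy, OpenCV 4.12 (cv2) and the standard library are available. Lean on these libraries where they do the work, as an engineer would, in place of code of your own. Each camera call takes 0.05 s, during which the arm holds its last target. There are 200 camera calls.

## Working session

There is one attempt and no reset: what is moved stays moved. The work goes in short steps, Python scripts to look and compute and a tool call to move; the robot and the scene stay as the last step left them, time stands still between calls to the robot, and variables do not carry over. Pictures are saved under pics/ and viewed, at most 14 in all, crops included, and the job is handed in when it is done.

Besides the shell and the picture viewer there is one more tool, called by a JSON object that holds its "op" and its "data", one argument or row to a line. send_rows: Moves the arm, as the interface text tells. Its arguments: {"type":"object","properties":{"targets":{"type":"array","items":{"type":"array"}},"newtons":{"type":"number"}},"required":["targets"]}

```bash
mkdir -p pics
python3 - <<'E'
from workcell import telemetry, imaging
import cv2, numpy as np
s=telemetry.observe(); print(s)
for n in("side","top"):
    im=imaging.snapshot(n); cv2.imwrite(f"pics/{n}0.png",cv2.resize(im[:,:,::-1],(800,600),interpolation=cv2.INTER_CUBIC))
    c=imaging.calibration(n); print(n,np.round(c["T"],3).tolist(),np.round(c["K"],1).tolist(),c["dist"])
c=imaging.calibration("wrist");print(np.round(c["T"],3).tolist(),np.round(c["K"],1).tolist(),c["dist"])
E
```

```text
{'t': 0.0, 'joint_positions': array([-1.33453052e+00,  2.07462495e-01,  1.54295979e+00,  9.63145878e-06,
        1.39349248e+00, -1.50495511e-01]), 'qvel': array([-0.00023854, -0.00014501,  0.00047222, -0.00090408,  0.00161457,
       -0.00037746]), 'joint_efforts': array([-4.01473244e-04, -3.83040404e+01, -2.91594726e+01, -2.97270062e-04,
        1.06313275e-02, -1.17202367e-05]), 'eef_pos': array([ 216.70770121, -531.8170556 ,  244.09882697]), 'orientation': array([-1.16018915e-03,  9.81359660e-01,  1.92176660e-01, -4.50418011e-05]), 'force': array([-0.17059156,  0.52144393, -0.51772892]), 'wrist_torque': array([ 0.00810153, -0.04618299,  0.01244078]), 'gripper_force': 0.0, 'opening': 85.19049802616924}
side [[-0.801, -0.448, 0.398, 61.681], [-0.599, 0.604, -0.526, 516.245], [-0.005, -0.66, -0.752, 1053.54], [0.0, 0.0, 0.0, 1.0]] [[438.3, 0.0, 282.0], [0.0, 438.3, 213.7], [0.0, 0.0, 1.0]] [-0.03657396  0.          0.          0.          0.        ]
top [[0.024, -0.997, 0.069, 442.717], [-1.0, -0.024, 0.01, -149.061], [-0.008, -0.07, -0.998, 1569.218], [0.0, 0.0, 0.0, 1.0]] [[528.2, 0.0, 274.1], [0.0, 528.2, 215.2], [0.0, 0.0, 1.0]] [-0.06855481  0.          0.          0.          0.        ]
[[0.377, -0.877, -0.297, 292.953], [-0.926, -0.358, -0.119, -501.485], [-0.002, 0.32, -0.948, 372.649], [0.0, 0.0, 0.0, 1.0]] [[325.8, 0.0, 277.0], [0.0, 325.8, 210.6], [0.0, 0.0, 1.0]] [-0.04161639  0.          0.          0.          0.        ]
```

View pics/side0.png

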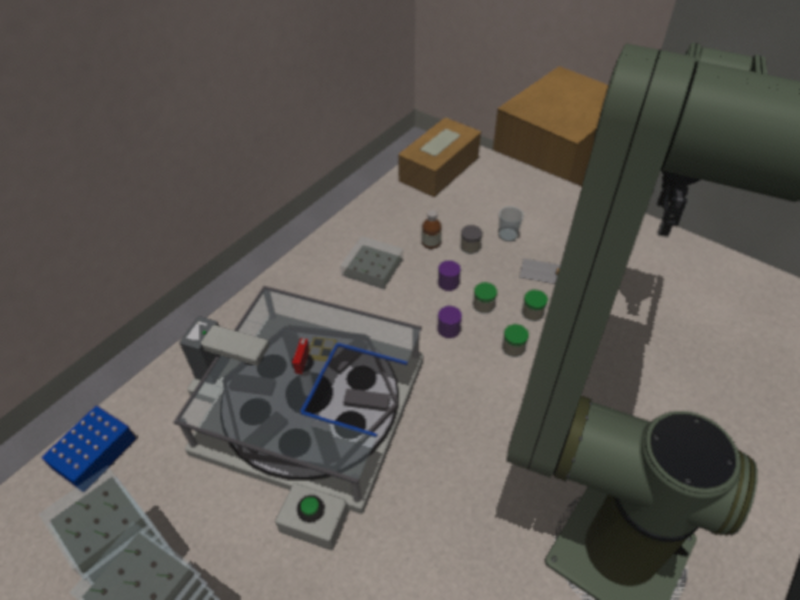

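View pics/top0.png

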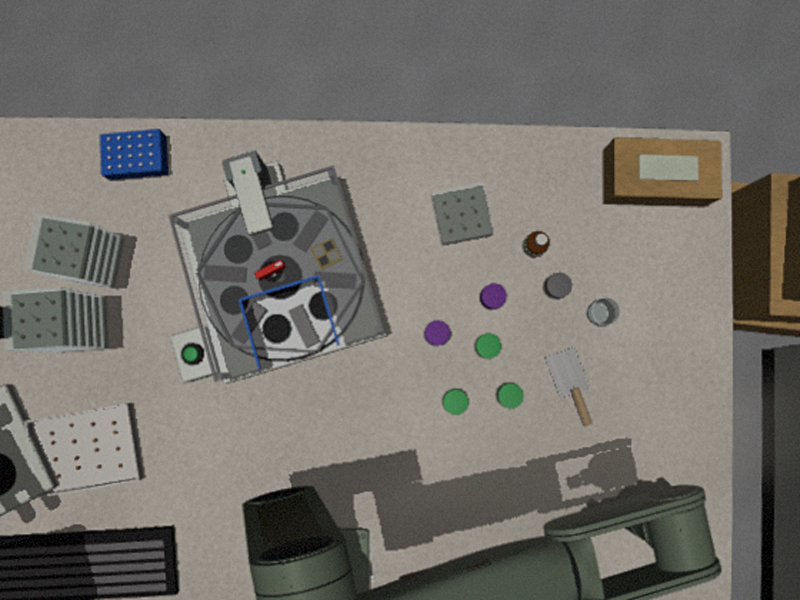

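Three green jars (top view, 800 px: (488,346), (456,401), (510,395)), two purple look-alikes, and all five carousel pads look empty. Tile is at about (327,252), not under the camera; button at (192,353). Now I'll measure.

```bash
cat > h.py <<'E'
from workcell import telemetry, imaging
import cv2, numpy as np
from scipy.spatial.transform import Rotation as R
from scipy.optimize import least_squares
def ray(c,uv):
    n=cv2.undistortPoints(np.array(uv,float).reshape(-1,1,2),c["K"],c["dist"]).reshape(-1,2)
    d=np.c_[n,np.ones(len(n))]@c["T"][:3,:3].T
    return c["T"][:3,3],d/np.linalg.norm(d,axis=1)[:,None]
def onz(c,uv,z):
    o,d=ray(c,uv); return o+d*((z-o[2])/d[:,2])[:,None]
def tri(c1,u1,c2,u2):
    o1,d1=ray(c1,u1);o2,d2=ray(c2,u2);d1=d1[0];d2=d2[0]
    s=np.linalg.lstsq(np.c_[d1,-d2],o2-o1,rcond=None)[0]
    a,b=o1+s[0]*d1,o2+s[1]*d2
    return (a+b)/2,np.linalg.norm(a-b)
def proj(c,P):
    T=np.linalg.inv(c["T"]); r=cv2.Rodrigues(T[:3,:3])[0]
    return cv2.projectPoints(np.array(P,float).reshape(-1,1,3),r,T[:3,3],c["K"],c["dist"])[0].reshape(-1,2)
def blobs(im,lo,hi,amin=15):
    hsv=cv2.cvtColor(im,cv2.COLOR_RGB2HSV); m=cv2.inRange(hsv,np.array(lo),np.array(hi))
    n,l,st,ce=cv2.connectedComponentsWithStats(m)
    return [(np.round(ce[i],1).tolist(),int(st[i,4])) for i in range(1,n) if st[i,4]>=amin]
G=((45,110,60),(75,255,255)); RED=((0,170,90),(8,255,255))
def rows(dp_world=None,q=None): pass
E
python3 - <<'E'
from h import *
for n in("side","top"):
    im=imaging.snapshot(n); cv2.imwrite(f"pics/{n}raw.png",im[:,:,::-1])
    print(n,"G",blobs(im,*G),"R",blobs(im,*RED),"blk",[b for b in blobs(im,(0,0,0),(180,255,40),60) if b[1]<900], "blue",blobs(im,(105,120,60),(130,255,255)))
    for t in("jar1","tile","start_top","knob","cell1","window"): print(t,[(np.round(r["at"],1).tolist(),round(r["conf"],2)) for r in imaging.recognise(t,n)][:9])
im=cv2.imread("pics/topraw.png")[105:275,110:285]; cv2.imwrite("pics/topcrop.png",cv2.resize(im,None,fx=3.4,fy=3.4,interpolation=cv2.INTER_CUBIC))
E
```

```text
side G [([339.5, 204.0], 139), ([374.6, 209.4], 151), ([360.9, 234.1], 169), ([216.3, 353.5], 127)] R [([209.3, 247.2], 75)] blk [([438.4, 108.9], 85), ([252.7, 264.2], 233), ([224.0, 277.2], 240), ([246.4, 293.0], 122), ([391.8, 325.2], 84), ([556.4, 410.4], 126)] blue [([237.6, 271.5], 392), ([59.3, 312.0], 1433)]
jar1 [([358.9, 238.6], 0.9), ([337.7, 206.8], 0.87), ([315.9, 189.8], 0.71), ([369.1, 210.4], 0.58), ([314.1, 222.2], 0.53)]
tile [([243.9, 277.5], 0.6)]
start_top []
knob [([246.0, 277.6], 0.74)]
cell1 [([242.7, 278.6], 0.88), ([370.1, 211.8], 0.71)]
window [([213.3, 279.4], 0.79), ([216.9, 354.6], 0.28)]
top G [([341.3, 241.7], 225), ([132.9, 247.3], 87), ([356.7, 276.4], 228), ([318.4, 280.7], 231)] R [([186.6, 188.9], 77)] blk [([112.6, 116.3], 66), ([184.3, 121.8], 87), ([199.3, 204.0], 106), ([222.2, 214.5], 136), ([193.4, 229.6], 263), ([137.0, 247.6], 65), ([537.5, 259.4], 255), ([4.2, 331.6], 246), ([537.1, 373.6], 778), ([401.6, 398.6], 104), ([333.6, 393.4], 72), ([448.6, 405.3], 733)] blue [([91.6, 106.6], 1080), ([197.6, 214.9], 321)]
jar1 [([342.7, 242.7], 0.81), ([355.7, 277.9], 0.79), ([342.9, 202.4], 0.77), ([307.2, 233.2], 0.75), ([319.0, 281.7], 0.68), ([201.9, 220.8], 0.27)]
tile [([198.0, 223.2], 0.63), ([132.4, 246.9], 0.36)]
start_top [([135.2, 250.1], 0.56)]
knob [([201.4, 221.0], 0.68)]
cell1 [([201.1, 220.9], 0.86)]
window [([188.9, 191.8], 0.59)]
```

View pics/topcrop.png

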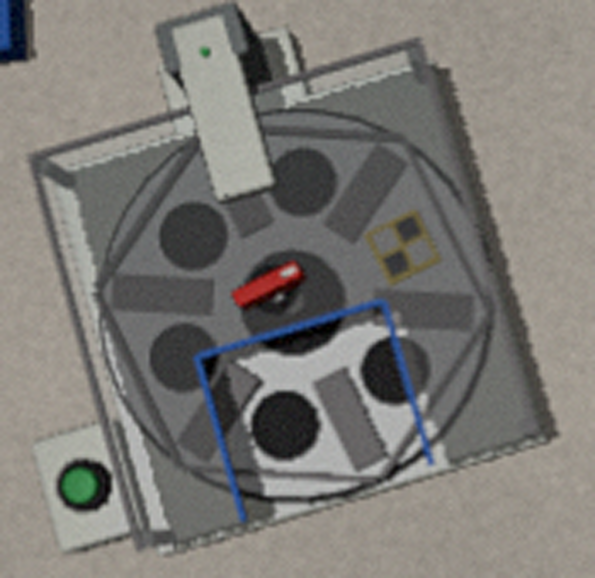

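The crop shows the carousel off-detent: pads at (285,425), (395,370), (303,182), (193,235), (183,355), tile at (402,247). All five cells are empty. I'll fit the geometry.

```bash
cat > fit.py <<'E'
from h import *
ct,cs=imaging.calibration("top"),imaging.calibration("side")
top=lambda x,y:(110+x/3.4,105+y/3.4)
print("jars")
J=[((341.3,241.7),(339.5,204.0)),((356.7,276.4),(374.6,209.4)),((318.4,280.7),(360.9,234.1))]
for a,b in J: print(np.round(tri(ct,a,cs,b)[0],1),round(tri(ct,a,cs,b)[1],1))
print("button",tri(ct,(132.9,247.3),cs,(216.3,353.5))); print("knob",tri(ct,(186.6,188.9),cs,(209.3,247.2)))
pads=[(285,425),(395,370),(402,247),(303,182),(193,235),(183,355)]
P=np.array([onz(ct,top(*p),54 if i==2 else 42)[0] for i,p in enumerate(pads)])
c,res=None,None
f=lambda q:(P[:,:2]-np.c_[q[0]+105*np.cos(q[2]+np.arange(6)*np.pi/3),q[1]+105*np.sin(q[2]+np.arange(6)*np.pi/3)]).ravel()
s=least_squares(f,[600,0,3.1]);print("carousel c",s.x[:2],"ang",np.degrees(s.x[2]),"tile ang",np.degrees(s.x[2])+120,np.abs(s.fun).max())
# blue window corners top view z=116, base front edge
W=np.array([onz(ct,top(*p),116)[0] for p in [(198,357),(383,302),(242,520),(430,463)]]);print(np.round(W,1))
d=W[0]-W[1];print("yaw",np.degrees(np.arctan2(d[1],d[0]))-90,np.linalg.norm(d))
E
python3 fit.py
```

```text
jars
[ 476.7 -330.3   42.8] 0.2
[ 377.8 -376.6   41.8] 0.5
[ 362.9 -266.6   41.1] 0.6
button (array([446.13008324, 267.43545998,  66.25750375]), np.float64(1.1149222469793263))
knob (array([604.97865229,  99.45305338, 175.99454081]), np.float64(1.631828142044596))
carousel c [605.78693561  93.75108416] ang 177.5575979064276 tile ang 297.5575979064276 1.078174324465408
[[551.3 158.7 116. ]
 [599.8   8.8 116. ]
 [419.8 117.9 116. ]
 [469.8 -33.3 116. ]]
yaw 17.92837267441304 157.46490513014075
```

```bash
cat > plan.py <<'E'
import sys,json
from h import *
# usage: plan.py hand x,y,z,phi[,step[,hand]] ...   prints rows from the measured pose
def phi(q): return np.degrees(2*np.arctan2(q[2],q[1]))
if __name__=="__main__":
    s=telemetry.observe(); q=s["orientation"]; q=q if q[1]>0 else -q
    p=s["eef_pos"].copy(); a=phi(q); hand=float(sys.argv[1])
    print("t %.1f"%s["t"],"tcp",np.round(p,1),"phi %.1f"%a,"tilt",np.round(q,4),"open %.1f"%s["opening"])
    for w in sys.argv[2:]:
        v=list(map(float,w.split(","))); st=v[4] if len(v)>4 else 35
        tgt=np.array(v[:3]); da=(v[3]-a+180)%360-180 if len(v)<7 else v[3]-a
        n=max(1,int(np.ceil(np.linalg.norm(tgt-p)/st)),int(np.ceil(abs(da)/7)))
        out=[]
        p0=p.copy()
        for i in range(n):
            r=round(-(v[3]*0+da)/n,1); a-=r
            f=np.radians(a); M=np.array([[np.cos(f),np.sin(f),0],[np.sin(f),-np.cos(f),0],[0,0,-1]])
            # shift is expressed in tool axes before this row's turn
            g=np.radians(a+r); M=np.array([[np.cos(g),np.sin(g),0],[np.sin(g),-np.cos(g),0],[0,0,-1]])
            d=np.round(M.T@(p0+(tgt-p0)*(i+1)/n-p),0 if n>1 and i<n-1 else 1); p=p+M@d
            out.append([[0,0,r],d.tolist(),hand])
        print(n,json.dumps(out).replace(".0,",",").replace(".0]","]").replace("-0,","0,"))
E
python3 - <<'E'
from h import *
im=imaging.snapshot("top"); cv2.imwrite("pics/top2.png",cv2.resize(im[105:275,110:285,::-1],None,fx=3.4,fy=3.4,interpolation=cv2.INTER_CUBIC))
print(blobs(im,*RED))
a=cv2.imread("pics/topraw.png")[:,:,::-1]; print(cv2.absdiff(a,im)[110:270,110:280].mean(), cv2.absdiff(a,im)[270:400,0:100].mean())
E
python3 plan.py 1 605.8,93.8,235,117.6
```

```text
[([186.5, 188.9], 81)]
2.841862745098039 3.361282051282051
t 0.8 tcp [ 216.9 -532.6  245.3] phi 22.2 tilt [ 0.      0.9814  0.1922 -0.    ] open 85.6
22 [[[0, 0, -4.3], [27, -20, 0], 1], [[0, 0, -4.3], [29, -17, 1], 1], [[0, 0, -4.3], [29, -16, 0], 1], [[0, 0, -4.3], [31, -13, 1], 1], [[0, 0, -4.3], [32, -11, 0], 1], [[0, 0, -4.3], [32, -8, 1], 1], [[0, 0, -4.3], [33, -6, 0], 1], [[0, 0, -4.3], [34, -3, 1], 1], [[0, 0, -4.3], [33, -1, 0], 1], [[0, 0, -4.3], [34, 1, 1], 1], [[0, 0, -4.3], [33, 4, 0], 1], [[0, 0, -4.3], [33, 7, 1], 1], [[0, 0, -4.3], [32, 9, 0], 1], [[0, 0, -4.3], [32, 11, 1], 1], [[0, 0, -4.3], [30, 14, 0], 1], [[0, 0, -4.3], [30, 16, 1], 1], [[0, 0, -4.3], [28, 18, -0], 1], [[0, 0, -4.3], [26, 20, 0], 1], [[0, 0, -4.3], [26, 22, 1], 1], [[0, 0, -4.3], [23, 24, 0], 1], [[0, 0, -4.3], [21, 26, 1], 1], [[0, 0, -4.3], [20, 27.3, 0.3], 1]]
```

{"op": "send_rows", "data": {
  "targets": [
    [[0,0,-4.3],[27,-20,0],1],
    [[0,0,-4.3],[29,-17,1],1],
    [[0,0,-4.3],[29,-16,0],1],
    [[0,0,-4.3],[31,-13,1],1],
    [[0,0,-4.3],[32,-11,0],1],
    [[0,0,-4.3],[32,-8,1],1],
    [[0,0,-4.3],[33,-6,0],1],
    [[0,0,-4.3],[34,-3,1],1],
    [[0,0,-4.3],[33,-1,0],1],
    [[0,0,-4.3],[34,1,1],1],
    [[0,0,-4.3],[33,4,0],1],
    [[0,0,-4.3],[33,7,1],1]
  ],
  "newtons": 40
}}

```text
t: 1.85
eef_pos: [429.9, -189.3, 239.7]
orientation: [0.001, 0.799, 0.602, 0.0]
force: [0.4, -0.7, 0.3]
opening: 85.4
gripper_force: 0.0
```

{"op": "send_rows", "data": {
  "targets": [
    [[0,0,-4.3],[32,9,0],1],
    [[0,0,-4.3],[32,11,1],1],
    [[0,0,-4.3],[30,14,0],1],
    [[0,0,-4.3],[30,16,1],1],
    [[0,0,-4.3],[28,18,0],1],
    [[0,0,-4.3],[26,20,0],1],
    [[0,0,-4.3],[26,22,1],1],
    [[0,0,-4.3],[23,24,0],1],
    [[0,0,-4.3],[21,26,1],1],
    [[0,0,-4.3],[20,27,0],1],
    [[0,0,0],[0,0,0],1],
    [[0,0,0],[0,0,0],1]
  ]
}}

```text
t: 2.85
eef_pos: [605.8, 95.1, 234.9]
orientation: [-0.0, 0.523, 0.852, -0.0]
force: [-0.2, -0.5, 0.3]
opening: 85.6
gripper_force: 0.0
```

```bash
python3 - <<'E'
from h import *
im=imaging.snapshot("wrist"); cv2.imwrite("pics/w1.png",im[:,:,::-1])
c=imaging.calibration("wrist"); b=blobs(im,*RED,200); print(b)
for u,_ in b: print(onz(c,[u],182))
t=imaging.snapshot("top"); print(blobs(t,*G))
E
python3 plan.py 1 605.8,93.8,166,117.6,20
```

```text
[([277.8, 227.9], 1881)]
[[600.92269655 102.84248837 182.        ]]
[([341.3, 241.7], 224), ([356.8, 276.3], 231), ([318.5, 280.8], 233)]
t 3.0 tcp [605.   93.2 235. ] phi 116.7 tilt [-2.000e-04  5.245e-01  8.514e-01 -5.000e-04] open 85.7
4 [[[0, 0, -0.2], [0, 0, 17], 1], [[0, 0, -0.2], [0, 0, 17], 1], [[0, 0, -0.2], [0, 1, 18], 1], [[0, 0, -0.2], [0.2, -0.1, 17], 1]]
```

View pics/w1.png

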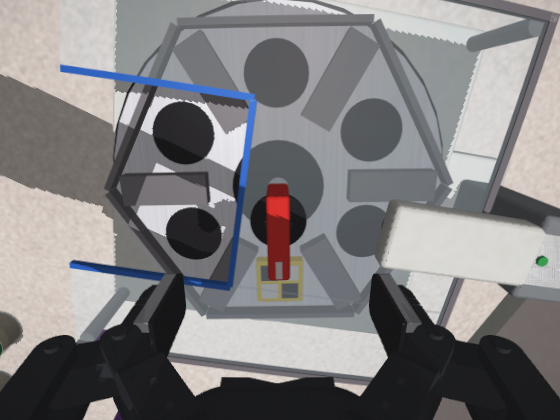

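The wrist view shows the red bar at (278,237) centred between the jaws, with two pads straddling the window, so no cell is indexed. I'll descend and grip.

{"op": "send_rows", "data": {
  "targets": [
    [[0,0,0],[0,0,20],1],
    [[0,0,0],[0,0,20],1],
    [[0,0,0],[0,1,20],1],
    [[0,0,0],[0,0,10],1],
    [[0,0,0],[0,0,0],1],
    [[0,0,0],[0,0,0],0],
    [[0,0,0],[0,0,0],0],
    [[0,0,0],[0,0,0],0],
    [[0,0,0],[0,0,0],0],
    [[0,0,0],[0,0,0],0],
    [[0,0,0],[0,0,0],0],
    [[0,0,0],[0,0,0],0]
  ]
}}

```text
t: 3.95
eef_pos: [607.1, 94.3, 166.2]
orientation: [0.001, 0.524, 0.852, 0.001]
force: [-0.2, -0.5, 2.0]
opening: 13.1
gripper_force: 39.1
```

{"op": "send_rows", "data": {
  "targets": [
    [[0,0,5],[0,0,0],0],
    [[0,0,5],[0,0,0],0],
    [[0,0,5],[0,0,0],0],
    [[0,0,5],[0,0,0],0],
    [[0,0,5],[0,0,0],0],
    [[0,0,5],[0,0,0],0],
    [[0,0,5],[0,0,0],0],
    [[0,0,4],[0,0,0],0],
    [[0,0,0],[0,0,0],0],
    [[0,0,0],[0,0,0],0]
  ]
}}

```text
t: 4.78
eef_pos: [605.0, 94.1, 166.2]
orientation: [-0.001, 0.778, 0.628, -0.001]
force: [-6.1, -1.1, 6.4]
opening: 13.3
gripper_force: 39.8
```

```bash
cat > car.py <<'E'
# carousel state from the wrist or top picture: warp to the z=42 plane in station frame
import sys
from h import *
AX=np.array([605.8,93.8]); YAW=17.5
def rect(name,z=42,im=None):
    c=imaging.calibration(name); im=imaging.snapshot(name) if im is None else im
    g=np.arange(-200,201.); X,Y=np.meshgrid(g,g)  # image up=+x, left=+y
    r=np.radians(YAW); sx=-Y; sy=-X
    P=np.stack([AX[0]+sx*np.cos(r)-sy*np.sin(r),AX[1]+sx*np.sin(r)+sy*np.cos(r),np.full_like(sx,z)],-1)
    m=proj(c,P.reshape(-1,3)).reshape(401,401,2).astype(np.float32)
    return cv2.remap(im,m[...,0],m[...,1],cv2.INTER_LINEAR)
if __name__=="__main__":
    o=[rect(n)[:,:,::-1] for n in sys.argv[2:]]
    for i in o:
        cv2.circle(i,(200,305),36,(255,0,255),1); cv2.circle(i,(200,95),6,(0,0,255),1)
    cv2.imwrite(sys.argv[1],np.hstack(o))
E
python3 car.py pics/c1.png top side; python3 plan.py 0 605.8,93.8,165,77.5
```

```text
t 4.9 tcp [605.   94.1 166.2] phi 77.8 tilt [-0.0008  0.7784  0.6278 -0.0015] open 13.4
1 [[[0, 0, 0.3], [-0.1, 0.9, 1.2], 0]]Traceback (most recent call last):
  File "car.py", line 15, in <module>
    cv2.circle(i,(200,305),36,(255,0,255),1); cv2.circle(i,(200,95),6,(0,0,255),1)
    ~~~~~~~~~~^^^^^^^^^^^^^^^^^^^^^^^^^^^^^^
cv2.error: OpenCV(4.12.0) :-1: error: (-5:Bad argument) in function 'circle'
> Overload resolution failed:
>  - Layout of the output array img is incompatible with cv::Mat
>  - Expected Ptr<cv::UMat> for argument 'img'
```

{"op": "send_rows", "data": {
  "targets": [
    [[0,0,0],[0,0,0],1],
    [[0,0,0],[0,0,0],1],
    [[0,0,0],[0,0,0],1],
    [[0,0,0],[0,0,0],1],
    [[0,0,0],[0,0,-20],1],
    [[0,0,0],[0,0,-25],1],
    [[0,0,0],[0,0,-25],1],
    [[0,0,0],[0,0,0],1],
    [[0,0,0],[0,0,0],1]
  ]
}}

```text
t: 5.63
eef_pos: [607.9, 94.2, 237.5]
orientation: [0.002, 0.778, 0.628, 0.002]
force: [-0.4, -0.2, -0.4]
opening: 85.7
gripper_force: 0.0
```

```bash
sed -i 's/o=\[rect(n)\[:,:,::-1\] for/o=[np.ascontiguousarray(rect(n)[:,:,::-1]) for/' car.py; python3 car.py pics/c2.png wrist side
# path: to above window, then to jar C and down
python3 plan.py 1 440,-100,180,17.5 362.9,-266.6,110,17.5 362.9,-266.6,32,17.5,20
```

```text
t 5.7 tcp [605.8  94.1 234.2] phi 77.8 tilt [-5.000e-04  7.785e-01  6.277e-01 -7.000e-04] open 85.3
9 [[[0, 0, 6.7], [-25, -13, 6], 1], [[0, 0, 6.7], [-26, -11, 6], 1], [[0, 0, 6.7], [-28, -7, 6], 1], [[0, 0, 6.7], [-28, -4, 6], 1], [[0, 0, 6.7], [-28, -1, 6], 1], [[0, 0, 6.7], [-28, 3, 6], 1], [[0, 0, 6.7], [-28, 6, 6], 1], [[0, 0, 6.7], [-27, 9, 6], 1], [[0, 0, 6.7], [-25.8, 11.9, 6.2], 1]]
6 [[[0, 0, -0], [-21, 23, 12], 1], [[0, 0, -0], [-20, 22, 11], 1], [[0, 0, -0], [-21, 23, 12], 1], [[0, 0, -0], [-20, 23, 12], 1], [[0, 0, -0], [-21, 22, 11], 1], [[0, 0, -0], [-20.6, 22.8, 12], 1]]
4 [[[0, 0, -0], [0, 0, 19], 1], [[0, 0, -0], [0, 0, 20], 1], [[0, 0, -0], [0, 0, 19], 1], [[0, 0, -0], [0, 0, 20], 1]]
```

View pics/c2.png

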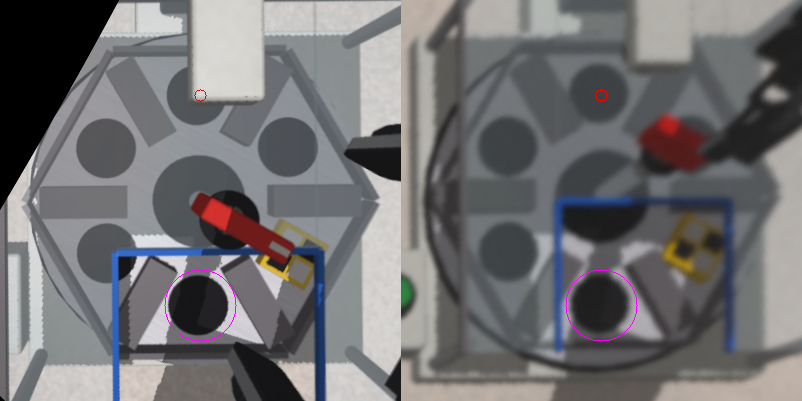

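The rectified views show cell5's pad centred at the window ((198,305) and (600,305), on the expected circle), tile one place to the right. Now on to the first jar.

{"op": "send_rows", "data": {
  "targets": [
    [[0,0,6.7],[-25,-13,6],1],
    [[0,0,6.7],[-26,-11,6],1],
    [[0,0,6.7],[-28,-7,6],1],
    [[0,0,6.7],[-28,-4,6],1],
    [[0,0,6.7],[-28,-1,6],1],
    [[0,0,6.7],[-28,3,6],1],
    [[0,0,6.7],[-28,6,6],1],
    [[0,0,6.7],[-27,9,6],1],
    [[0,0,6.7],[-26,12,6],1],
    [[0,0,0],[-21,23,12],1],
    [[0,0,0],[-20,22,11],1],
    [[0,0,0],[-21,23,12],1]
  ]
}}

```text
t: 6.73
eef_pos: [399.9, -183.7, 144.5]
orientation: [-0.001, 0.988, 0.152, -0.001]
force: [0.4, -0.2, -0.3]
opening: 85.3
gripper_force: 0.0
```

{"op": "send_rows", "data": {
  "targets": [
    [[0,0,0],[-20,23,12],1],
    [[0,0,0],[-21,22,11],1],
    [[0,0,0],[-20,23,12],1],
    [[0,0,0],[0,0,0],1],
    [[0,0,0],[0,0,0],1],
    [[0,0,0],[0,0,0],1]
  ]
}}

```text
t: 7.23
eef_pos: [363.3, -265.7, 110.2]
orientation: [-0.001, 0.988, 0.151, -0.001]
force: [-0.7, -0.4, -0.5]
opening: 85.6
gripper_force: 0.0
```

```bash
python3 - <<'E'
from h import *
for n,z in(("top",45),("side",45),("wrist",50)):
    im=imaging.snapshot(n);c=imaging.calibration(n)
    print(n,[(np.round(onz(c,[u],z)[0][:2],1).tolist(),a) for u,a in blobs(im,*G,40)])
E
python3 plan.py 1 362.9,-266.6,32,17.5,20
```

```text
top [([476.8, -330.0], 225), ([445.7, 273.0], 89), ([380.2, -378.3], 195)]
side [([475.7, -328.0], 145), ([358.7, -256.0], 68), ([454.9, 262.7], 126)]
wrist [([476.6, -327.3], 6722), ([363.3, -264.0], 4533), ([378.6, -373.5], 4040)]
t 7.4 tcp [ 364.4 -265.7  111.3] phi 17.6 tilt [-1.000e-04  9.883e-01  1.526e-01  0.000e+00] open 85.5
4 [[[0, 0, 0], [0, 0, 20], 1], [[0, 0, 0], [-1, 0, 20], 1], [[0, 0, 0], [0, 0, 19], 1], [[0, 0, 0], [-0.7, 0.4, 20.3], 1]]
```

{"op": "send_rows", "data": {
  "targets": [
    [[0,0,0],[0,0,20],1],
    [[0,0,0],[-1,0,20],1],
    [[0,0,0],[0,0,20],1],
    [[0,0,0],[0,0,19],1],
    [[0,0,0],[0,0,0],1],
    [[0,0,0],[0,0,0],0],
    [[0,0,0],[0,0,0],0],
    [[0,0,0],[0,0,0],0],
    [[0,0,0],[0,0,0],0],
    [[0,0,0],[0,0,0],0],
    [[0,0,0],[0,0,0],0]
  ]
}}

```text
t: 8.3
eef_pos: [364.4, -268.1, 34.0]
orientation: [0.001, 0.988, 0.152, 0.001]
force: [2.1, 1.1, 5.8]
opening: 50.8
gripper_force: 42.1
```

```bash
python3 plan.py 0 362.9,-265,180,17.5 505.7,62.2,180,17.5 505.7,62.2,78,17.5,18
```

```text
t 8.3 tcp [ 364.4 -268.1   34. ] phi 17.5 tilt [0.0013 0.9884 0.1517 0.0012] open 50.8
5 [[[0, 0, -0], [0, -1, -29], 0], [[0, 0, -0], [0, 0, -29], 0], [[0, 0, -0], [0, -1, -30], 0], [[0, 0, -0], [0, -1, -29], 0], [[0, 0, -0], [-0.5, -0.4, -29], 0]]
11 [[[0, 0, -0], [21, -24, 0], 0], [[0, 0, -0], [22, -25, 0], 0], [[0, 0, -0], [21, -24, 0], 0], [[0, 0, -0], [21, -25, 0], 0], [[0, 0, -0], [22, -24, 0], 0], [[0, 0, -0], [21, -25, 0], 0], [[0, 0, -0], [21, -24, 0], 0], [[0, 0, -0], [21, -25, 0], 0], [[0, 0, -0], [22, -24, 0], 0], [[0, 0, -0], [21, -25, 0], 0], [[0, 0, -0], [21.4, -24.3, 0], 0]]
6 [[[0, 0, -0], [0, 0, 17], 0], [[0, 0, -0], [0, 0, 17], 0], [[0, 0, -0], [0, 0, 17], 0], [[0, 0, -0], [0, 0, 17], 0], [[0, 0, -0], [0, 0, 17], 0], [[0, 0, -0], [0, 0, 17], 0]]
```

{"op": "send_rows", "data": {
  "targets": [
    [[0,0,0],[0,0,-29],0],
    [[0,0,0],[0,-1,-29],0],
    [[0,0,0],[0,-1,-30],0],
    [[0,0,0],[0,-1,-29],0],
    [[0,0,0],[0,0,-29],0],
    [[0,0,0],[21,-24,0],0],
    [[0,0,0],[22,-25,0],0],
    [[0,0,0],[21,-24,0],0],
    [[0,0,0],[21,-25,0],0],
    [[0,0,0],[22,-24,0],0],
    [[0,0,0],[21,-25,0],0],
    [[0,0,0],[21,-24,0],0]
  ]
}}

```text
t: 9.3
eef_pos: [453.2, -54.8, 178.7]
orientation: [0.0, 0.988, 0.152, 0.0]
force: [-0.2, 0.2, -0.6]
opening: 51.1
gripper_force: 42.2
```

{"op": "send_rows", "data": {
  "targets": [
    [[0,0,0],[21,-25,0],0],
    [[0,0,0],[22,-24,0],0],
    [[0,0,0],[21,-25,0],0],
    [[0,0,0],[21,-24,0],0],
    [[0,0,0],[0,0,0],0],
    [[0,0,0],[0,0,0],0],
    [[0,0,0],[0,0,0],0]
  ]
}}

```text
t: 9.88
eef_pos: [504.2, 62.4, 178.2]
orientation: [0.0, 0.988, 0.152, -0.0]
force: [0.2, -0.1, -1.1]
opening: 51.2
gripper_force: 42.3
```

```bash
python3 car.py pics/c3.png wrist side;  python3 plan.py 0 505.7,62.2,77,17.5,20
```

```text
t 10.0 tcp [504.1  61.6 178.2] phi 17.4 tilt [ 2.000e-04  9.885e-01  1.512e-01 -3.000e-04] open 50.6
6 [[[0, 0, -0], [0, 0, 17], 0], [[0, 0, -0], [1, 0, 17], 0], [[0, 0, -0], [0, 0, 17], 0], [[0, 0, -0], [0, 0, 16], 0], [[0, 0, -0], [0, 0, 17], 0], [[0, 0, -0], [0.7, -0.1, 17.2], 0]]
```

View pics/c3.png

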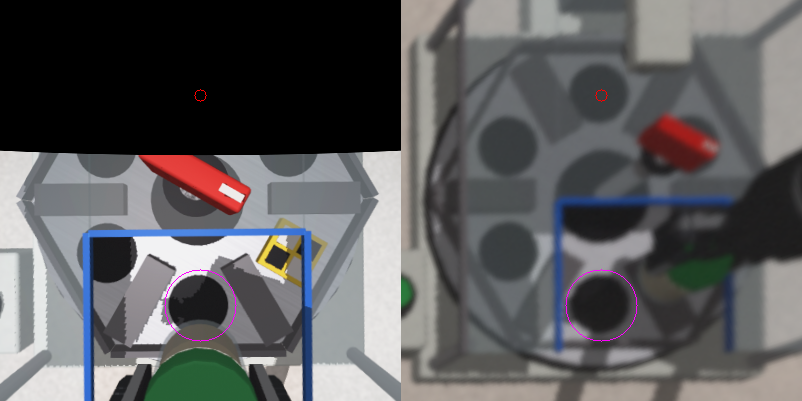

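The jar hangs upright and in line with the pad at (198,303); lowering.

{"op": "send_rows", "data": {
  "targets": [
    [[0,0,0],[1,0,17],0],
    [[0,0,0],[1,0,17],0],
    [[0,0,0],[0,0,17],0],
    [[0,0,0],[0,0,17],0],
    [[0,0,0],[0,0,15],0],
    [[0,0,0],[0,0,10],0],
    [[0,0,0],[0,0,5],0],
    [[0,0,0],[0,0,2],0],
    [[0,0,0],[0,0,0],0],
    [[0,0,0],[0,0,0],0]
  ]
}}

```text
t: 10.82
eef_pos: [507.3, 63.0, 79.1]
orientation: [0.0, 0.988, 0.152, 0.001]
force: [0.3, 0.2, -0.8]
opening: 50.9
gripper_force: 42.3
```

{"op": "send_rows", "data": {
  "targets": [
    [[0,0,0],[0,0,2],0],
    [[0,0,0],[0,0,0],0],
    [[0,0,0],[0,0,0],0.9],
    [[0,0,0],[0,0,0],0.9],
    [[0,0,0],[0,0,0],0.9],
    [[0,0,0],[0,0,-8],0.9],
    [[0,0,0],[0,0,-20],0.9],
    [[0,0,0],[0,0,-35],0.9],
    [[0,0,0],[0,0,-35],0.9],
    [[0,0,0],[0,0,-35],0.9],
    [[0,0,0],[0,0,-25],0.9],
    [[0,0,0],[0,0,0],0.9]
  ]
}}

```text
t: 11.82
eef_pos: [510.8, 63.2, 242.3]
orientation: [0.001, 0.988, 0.152, 0.007]
force: [1.3, 0.6, 0.4]
opening: 77.1
gripper_force: 0.0
```

```bash
cat > lid.py <<'E'
import sys
from car import *
for n,z in(("top",92),("side",88),("wrist",92)):
    im=imaging.snapshot(n);c=imaging.calibration(n); r=np.radians(YAW)
    for u,a in blobs(im,*G,40):
        w=onz(c,[u],z)[0]; b=onz(c,[u],45 if n!="wrist" else 50)[0]; d=w[:2]-AX
        l=np.array([d[0]*np.cos(r)+d[1]*np.sin(r),-d[0]*np.sin(r)+d[1]*np.cos(r)])
        print(n,a,"station",np.round(l),"bench",np.round(b[:2]))
E
python3 lid.py; python3 plan.py 1 605.8,93.8,235,77.5,30
```

```text
top 87 station [-114.   -7.] bench [501.  59.]
top 226 station [-250. -360.] bench [ 477. -330.]
top 230 station [-354. -374.] bench [ 378. -376.]
side 96 station [-258. -316.] bench [ 472. -321.]
side 95 station [-362. -329.] bench [ 373. -366.]
side 193 station [-105.    4.] bench [524.  46.]
side 127 station [-106.  222.] bench [455. 262.]
wrist 2549 station [-104.    1.] bench [494.  60.]
wrist 632 station [-96. 199.] bench [434. 280.]
wrist 321 station [-314. -310.] bench [ 371. -356.]
t 12.0 tcp [506.2  63.3 234.5] phi 17.5 tilt [0.000e+00 9.884e-01 1.518e-01 1.000e-04] open 76.8
9 [[[0, 0, -6.7], [12, 0, -0], 1], [[0, 0, -6.7], [11, 1, -0], 1], [[0, 0, -6.7], [11, 3, -0], 1], [[0, 0, -6.7], [11, 4, -0], 1], [[0, 0, -6.7], [10, 6, -0], 1], [[0, 0, -6.7], [10, 6, -0], 1], [[0, 0, -6.7], [9, 8, -0], 1], [[0, 0, -6.7], [8, 8, -0], 1], [[0, 0, -6.7], [6.4, 9.4, -0.5], 1]]
```

{"op": "send_rows", "data": {
  "targets": [
    [[0,0,-6.7],[12,0,0],1],
    [[0,0,-6.7],[11,1,0],1],
    [[0,0,-6.7],[11,3,0],1],
    [[0,0,-6.7],[11,4,0],1],
    [[0,0,-6.7],[10,6,0],1],
    [[0,0,-6.7],[10,6,0],1],
    [[0,0,-6.7],[9,8,0],1],
    [[0,0,-6.7],[8,8,0],1],
    [[0,0,-6.7],[6,9,0],1],
    [[0,0,0],[0,0,0],1],
    [[0,0,0],[0,0,0],1]
  ]
}}

```text
t: 12.88
eef_pos: [604.4, 93.5, 231.9]
orientation: [-0.001, 0.779, 0.627, -0.002]
force: [0.6, -0.6, 0.4]
opening: 85.4
gripper_force: 0.0
```

{"op": "send_rows", "data": {
  "targets": [
    [[0,0,0],[0,0,20],1],
    [[0,0,0],[0,0,20],1],
    [[0,0,0],[0,0,19],1],
    [[0,0,0],[0,0,10],1],
    [[0,0,0],[0,0,0],1],
    [[0,0,0],[0,0,0],0],
    [[0,0,0],[0,0,0],0],
    [[0,0,0],[0,0,0],0],
    [[0,0,0],[0,0,0],0],
    [[0,0,0],[0,0,0],0],
    [[0,0,0],[0,0,0],0],
    [[0,0,0],[0,0,0],0]
  ]
}}

```text
t: 13.88
eef_pos: [604.9, 93.8, 166.3]
orientation: [-0.001, 0.778, 0.628, -0.001]
force: [-4.5, -0.0, 5.9]
opening: 13.5
gripper_force: 42.2
```

{"op": "send_rows", "data": {
  "targets": [
    [[0,0,-5],[0,0,0],0],
    [[0,0,-5],[0,0,0],0],
    [[0,0,-5],[0,0,0],0],
    [[0,0,-5],[0,0,0],0],
    [[0,0,-5],[0,0,0],0],
    [[0,0,-5],[0,0,0],0],
    [[0,0,-5],[0,0,0],0],
    [[0,0,-5],[0,0,0],0],
    [[0,0,-5],[0,0,0],0],
    [[0,0,-5],[0,0,0],0],
    [[0,0,-5],[0,0,0],0],
    [[0,0,-5],[0,0,0],0]
  ]
}}

```text
t: 14.88
eef_pos: [608.1, 94.8, 166.3]
orientation: [0.003, 0.359, 0.933, 0.002]
force: [6.4, 4.2, -2.4]
opening: 13.1
gripper_force: 41.2
```

{"op": "send_rows", "data": {
  "targets": [
    [[0,0,0],[0,0,0],0],
    [[0,0,0],[0,0,0],0],
    [[0,0,0],[0,0,0],1],
    [[0,0,0],[0,0,0],1],
    [[0,0,0],[0,0,0],1],
    [[0,0,0],[0,0,0],1],
    [[0,0,0],[0,0,-20],1],
    [[0,0,0],[0,0,-25],1],
    [[0,0,0],[0,0,-25],1],
    [[0,0,0],[0,0,0],1],
    [[0,0,0],[0,0,0],1]
  ]
}}

```text
t: 15.8
eef_pos: [606.9, 93.4, 237.6]
orientation: [0.002, 0.36, 0.933, 0.001]
force: [0.4, -0.8, -0.4]
opening: 85.3
gripper_force: 0.0
```

```bash
python3 lid.py; python3 car.py pics/c4.png wrist side
python3 plan.py 1 477,-329.5,112,17.5
```

```text
top 226 station [-250. -360.] bench [ 477. -330.]
top 229 station [-354. -374.] bench [ 378. -376.]
side 147 station [-257. -324.] bench [ 475. -328.]
side 98 station [-50. -78.] bench [604. -18.]
side 123 station [-106.  222.] bench [455. 263.]
wrist 1038 station [-53. -73.] bench [583. -13.]
t 16.1 tcp [604.5  93.5 233.3] phi 137.8 tilt [-1.600e-03  3.603e-01  9.328e-01 -7.000e-04] open 85.5
18 [[[0, 0, 6.7], [-11, -22, 7], 1], [[0, 0, 6.7], [-13, -21, 6], 1], [[0, 0, 6.7], [-15, -19, 7], 1], [[0, 0, 6.7], [-18, -17, 7], 1], [[0, 0, 6.7], [-19, -15, 7], 1], [[0, 0, 6.7], [-21, -13, 6], 1], [[0, 0, 6.7], [-22, -10, 7], 1], [[0, 0, 6.7], [-24, -7, 7], 1], [[0, 0, 6.7], [-24, -5, 7], 1], [[0, 0, 6.7], [-25, -2, 6], 1], [[0, 0, 6.7], [-24, 1, 7], 1], [[0, 0, 6.7], [-24, 4, 7], 1], [[0, 0, 6.7], [-24, 7, 7], 1], [[0, 0, 6.7], [-23, 9, 6], 1], [[0, 0, 6.7], [-21, 12, 7], 1], [[0, 0, 6.7], [-20, 14, 7], 1], [[0, 0, 6.7], [-18, 17, 7], 1], [[0, 0, 6.7], [-15.8, 18.7, 6.3], 1]]
```

View pics/c4.png

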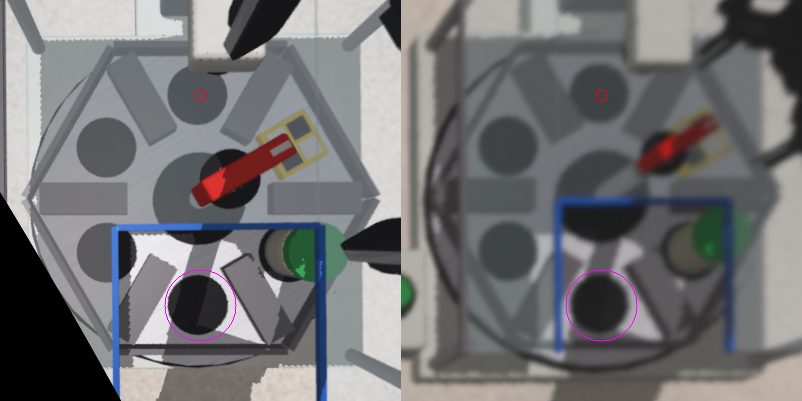

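Cell4 is indexed at (198,305) and the first jar stands upright in its cell at right. Next jar.

{"op": "send_rows", "data": {
  "targets": [
    [[0,0,6.7],[-11,-22,7],1],
    [[0,0,6.7],[-13,-21,6],1],
    [[0,0,6.7],[-15,-19,7],1],
    [[0,0,6.7],[-18,-17,7],1],
    [[0,0,6.7],[-19,-15,7],1],
    [[0,0,6.7],[-21,-13,6],1],
    [[0,0,6.7],[-22,-10,7],1],
    [[0,0,6.7],[-24,-7,7],1],
    [[0,0,6.7],[-24,-5,7],1],
    [[0,0,6.7],[-25,-2,6],1],
    [[0,0,6.7],[-24,1,7],1],
    [[0,0,6.7],[-24,4,7],1]
  ]
}}

```text
t: 17.05
eef_pos: [519.6, -188.9, 152.9]
orientation: [-0.001, 0.879, 0.477, -0.001]
force: [-0.4, 0.1, -0.3]
opening: 85.5
gripper_force: 0.0
```

{"op": "send_rows", "data": {
  "targets": [
    [[0,0,6.7],[-24,7,7],1],
    [[0,0,6.7],[-23,9,6],1],
    [[0,0,6.7],[-21,12,7],1],
    [[0,0,6.7],[-20,14,7],1],
    [[0,0,6.7],[-18,17,7],1],
    [[0,0,6.7],[-16,19,6],1],
    [[0,0,0],[0,0,0],1],
    [[0,0,0],[0,0,0],1],
    [[0,0,0],[0,0,0],1]
  ]
}}

```text
t: 17.8
eef_pos: [477.6, -329.1, 113.4]
orientation: [-0.001, 0.989, 0.15, -0.0]
force: [-0.1, 0.1, -0.4]
opening: 85.3
gripper_force: 0.0
```

```bash
python3 lid.py; python3 plan.py 1 477,-329.5,32,17.5,20
```

```text
top 90 station [-103.  207.] bench [446. 273.]
side 89 station [-50. -76.] bench [604. -16.]
side 127 station [-106.  222.] bench [455. 262.]
wrist 4442 station [-231. -364.] bench [ 478. -328.]
wrist 2088 station [-312. -375.] bench [ 383. -372.]
t 17.9 tcp [ 478.4 -328.7  114.3] phi 17.3 tilt [-1.000e-04  9.887e-01  1.502e-01  0.000e+00] open 85.6
5 [[[0, 0, -0], [0, 0, 16], 1], [[0, 0, -0], [-1, 0, 17], 1], [[0, 0, -0], [0, 0, 16], 1], [[0, 0, -0], [0, 0, 17], 1], [[0, 0, -0], [-0.6, 0.3, 16.3], 1]]
```

{"op": "send_rows", "data": {
  "targets": [
    [[0,0,0],[0,0,20],1],
    [[0,0,0],[-1,0,20],1],
    [[0,0,0],[0,0,22],1],
    [[0,0,0],[0,0,20],1],
    [[0,0,0],[0,0,0],1],
    [[0,0,0],[0,0,0],0],
    [[0,0,0],[0,0,0],0],
    [[0,0,0],[0,0,0],0],
    [[0,0,0],[0,0,0],0],
    [[0,0,0],[0,0,0],0],
    [[0,0,0],[0,0,0],0]
  ]
}}

```text
t: 18.87
eef_pos: [478.6, -331.2, 34.5]
orientation: [0.002, 0.989, 0.149, 0.001]
force: [0.4, 1.7, 6.5]
opening: 50.8
gripper_force: 42.6
```

```bash
python3 plan.py 0 477,-329,180,17.5 506,62.2,180,17.5,36
```

```text
t 18.9 tcp [ 478.6 -331.2   34.5] phi 17.2 tilt [0.0015 0.9888 0.1492 0.0015] open 50.8
5 [[[0, 0, -0.1], [0, -1, -29], 0], [[0, 0, -0.1], [0, 0, -29], 0], [[0, 0, -0.1], [-1, -1, -29], 0], [[0, 0, -0.1], [0, 0, -29], 0], [[0, 0, -0.1], [0.1, -0.6, -29.5], 0]]
11 [[[0, 0, 0], [13, -33, -0], 0], [[0, 0, 0], [14, -33, -0], 0], [[0, 0, 0], [13, -33, -0], 0], [[0, 0, 0], [13, -33, -0], 0], [[0, 0, 0], [14, -33, -0], 0], [[0, 0, 0], [13, -34, -0], 0], [[0, 0, 0], [13, -33, -0], 0], [[0, 0, 0], [13, -33, -0], 0], [[0, 0, 0], [14, -33, -0], 0], [[0, 0, 0], [13, -33, -0], 0], [[0, 0, 0], [13.3, -33, -0], 0]]
```

{"op": "send_rows", "data": {
  "targets": [
    [[0,0,0],[0,-1,-29],0],
    [[0,0,0],[0,0,-29],0],
    [[0,0,0],[-1,-1,-29],0],
    [[0,0,0],[0,0,-29],0],
    [[0,0,0],[0,0,-30],0],
    [[0,0,0],[13,-33,0],0],
    [[0,0,0],[14,-33,0],0],
    [[0,0,0],[13,-33,0],0],
    [[0,0,0],[13,-33,0],0],
    [[0,0,0],[14,-33,0],0],
    [[0,0,0],[13,-34,0],0],
    [[0,0,0],[13,-33,0],0]
  ]
}}

```text
t: 19.87
eef_pos: [495.5, -77.7, 178.4]
orientation: [0.0, 0.989, 0.149, 0.0]
force: [0.9, 0.5, -0.9]
opening: 51.1
gripper_force: 42.3
```

{"op": "send_rows", "data": {
  "targets": [
    [[0,0,0],[13,-33,0],0],
    [[0,0,0],[14,-33,0],0],
    [[0,0,0],[13,-33,0],0],
    [[0,0,0],[13,-33,0],0],
    [[0,0,0],[0,0,0],0],
    [[0,0,0],[0,0,0],0],
    [[0,0,0],[0,0,0],0]
  ]
}}

```text
t: 20.45
eef_pos: [507.4, 62.2, 178.2]
orientation: [0.0, 0.989, 0.15, -0.0]
force: [0.8, -0.1, -1.1]
opening: 51.0
gripper_force: 42.3
```

```bash
python3 plan.py 0 506,62.2,77,17.5,20
```

```text
t 20.4 tcp [507.4  62.2 178.2] phi 17.2 tilt [ 3.000e-04  9.887e-01  1.496e-01 -2.000e-04] open 51.0
6 [[[0, 0, -0], [0, 0, 17], 0], [[0, 0, -0], [0, 0, 17], 0], [[0, 0, -0], [-1, 0, 17], 0], [[0, 0, -0], [0, 0, 16], 0], [[0, 0, -0], [0, 0, 17], 0], [[0, 0, -0], [-0.3, -0.4, 17.2], 0]]
```

{"op": "send_rows", "data": {
  "targets": [
    [[0,0,0],[-1,0,17],0],
    [[0,0,0],[-1,0,17],0],
    [[0,0,0],[0,0,17],0],
    [[0,0,0],[0,0,17],0],
    [[0,0,0],[0,0,15],0],
    [[0,0,0],[0,0,10],0],
    [[0,0,0],[0,0,5],0],
    [[0,0,0],[0,0,3],0],
    [[0,0,0],[0,0,0],0],
    [[0,0,0],[0,0,0],0]
  ]
}}

```text
t: 21.28
eef_pos: [506.5, 61.5, 78.0]
orientation: [0.0, 0.989, 0.149, 0.001]
force: [-0.5, -0.5, -0.5]
opening: 51.0
gripper_force: 42.5
```

{"op": "send_rows", "data": {
  "targets": [
    [[0,0,0],[0,0,1],0],
    [[0,0,0],[0,0,0],0],
    [[0,0,0],[0,0,0],0.9],
    [[0,0,0],[0,0,0],0.9],
    [[0,0,0],[0,0,0],0.9],
    [[0,0,0],[0,0,-8],0.9],
    [[0,0,0],[0,0,-20],0.9],
    [[0,0,0],[0,0,-35],0.9],
    [[0,0,0],[0,0,-35],0.9],
    [[0,0,0],[0,0,-35],0.9],
    [[0,0,0],[0,0,-25],0.9],
    [[0,0,0],[0,0,0],0.9]
  ]
}}

```text
t: 22.28
eef_pos: [510.0, 61.7, 242.3]
orientation: [0.001, 0.989, 0.149, 0.007]
force: [0.8, -0.5, 1.5]
opening: 76.8
gripper_force: 0.0
```

```bash
python3 lid.py; python3 plan.py 1 605.8,93.8,235,-42.5,30
```

```text
top 83 station [-116.   -9.] bench [500.  57.]
top 47 station [-100.  212.] bench [446. 279.]
top 232 station [-354. -374.] bench [ 378. -376.]
side 95 station [-362. -329.] bench [ 373. -367.]
side 203 station [-106.    2.] bench [523.  44.]
side 127 station [-106.  222.] bench [455. 262.]
wrist 820 station [-53. -71.] bench [576.  -1.]
wrist 2550 station [-106.   -0.] bench [493.  58.]
wrist 626 station [-96. 199.] bench [434. 281.]
wrist 312 station [-314. -310.] bench [ 371. -355.]
t 22.4 tcp [505.5  61.8 234.5] phi 17.2 tilt [0.000e+00 9.888e-01 1.492e-01 1.000e-04] open 76.9
9 [[[0, 0, 6.6], [12, 0, -0], 1], [[0, 0, 6.6], [11, -2, -0], 1], [[0, 0, 6.6], [12, -2, -0], 1], [[0, 0, 6.6], [11, -4, -0], 1], [[0, 0, 6.6], [10, -6, -0], 1], [[0, 0, 6.6], [10, -6, -0], 1], [[0, 0, 6.6], [9, -8, -0], 1], [[0, 0, 6.6], [8, -8, -0], 1], [[0, 0, 6.6], [6.8, -9.4, -0.5], 1]]
```

{"op": "send_rows", "data": {
  "targets": [
    [[0,0,6.6],[12,0,0],1],
    [[0,0,6.6],[11,-2,0],1],
    [[0,0,6.6],[12,-2,0],1],
    [[0,0,6.6],[11,-4,0],1],
    [[0,0,6.6],[10,-6,0],1],
    [[0,0,6.6],[10,-6,0],1],
    [[0,0,6.6],[9,-8,0],1],
    [[0,0,6.6],[8,-8,0],1],
    [[0,0,6.6],[7,-9,0],1],
    [[0,0,0],[0,0,0],1],
    [[0,0,0],[0,0,0],1]
  ]
}}

```text
t: 23.35
eef_pos: [604.7, 93.3, 231.9]
orientation: [0.001, 0.933, -0.359, -0.002]
force: [-0.1, -0.0, -0.0]
opening: 85.4
gripper_force: 0.0
```

{"op": "send_rows", "data": {
  "targets": [
    [[0,0,0],[0,0,20],1],
    [[0,0,0],[0,0,20],1],
    [[0,0,0],[0,0,19],1],
    [[0,0,0],[0,0,10],1],
    [[0,0,0],[0,0,0],1],
    [[0,0,0],[0,0,0],0],
    [[0,0,0],[0,0,0],0],
    [[0,0,0],[0,0,0],0],
    [[0,0,0],[0,0,0],0],
    [[0,0,0],[0,0,0],0],
    [[0,0,0],[0,0,0],0],
    [[0,0,0],[0,0,0],0]
  ]
}}

```text
t: 24.35
eef_pos: [608.0, 94.9, 166.5]
orientation: [-0.003, 0.933, -0.36, 0.002]
force: [5.6, 5.6, -1.6]
opening: 13.3
gripper_force: 42.0
```

{"op": "send_rows", "data": {
  "targets": [
    [[0,0,-5],[0,0,0],0],
    [[0,0,-5],[0,0,0],0],
    [[0,0,-5],[0,0,0],0],
    [[0,0,-5],[0,0,0],0],
    [[0,0,-5],[0,0,0],0],
    [[0,0,-5],[0,0,0],0],
    [[0,0,-5],[0,0,0],0],
    [[0,0,-5],[0,0,0],0],
    [[0,0,-5],[0,0,0],0],
    [[0,0,-5],[0,0,0],0],
    [[0,0,-5],[0,0,0],0],
    [[0,0,-5],[0,0,0],0]
  ]
}}

```text
t: 25.35
eef_pos: [608.7, 98.1, 166.5]
orientation: [-0.004, 0.988, 0.157, 0.005]
force: [7.3, 13.5, -2.9]
opening: 13.3
gripper_force: 41.8
```

{"op": "send_rows", "data": {
  "targets": [
    [[0,0,0],[0,0,0],0],
    [[0,0,0],[0,0,0],0],
    [[0,0,0],[0,0,0],1],
    [[0,0,0],[0,0,0],1],
    [[0,0,0],[0,0,0],1],
    [[0,0,0],[0,0,0],1],
    [[0,0,0],[0,0,-20],1],
    [[0,0,0],[0,0,-25],1],
    [[0,0,0],[0,0,-25],1],
    [[0,0,0],[0,0,0],1],
    [[0,0,0],[0,0,0],1]
  ]
}}

```text
t: 26.27
eef_pos: [607.3, 92.9, 237.6]
orientation: [0.0, 0.988, 0.154, 0.002]
force: [0.1, 0.8, -0.7]
opening: 85.7
gripper_force: 0.0
```

```bash
python3 lid.py; python3 car.py pics/c5.png wrist side
python3 plan.py 1 450,-150,170,17.5,38 378,-375,112,17.5
```

```text
top 229 station [-354. -374.] bench [ 378. -376.]
side 87 station [-50. -79.] bench [605. -19.]
side 125 station [-106.  222.] bench [455. 263.]
wrist 322 station [-54. -73.] bench [559.  -9.]
wrist 478 station [-86. 199.] bench [429. 280.]
t 26.5 tcp [604.8  93.1 233.3] phi 17.7 tilt [-2.000e-04  9.880e-01  1.543e-01 -1.800e-03] open 85.3
8 [[[0, 0, 0], [-28, 23, 8], 1], [[0, 0, 0], [-27, 23, 8], 1], [[0, 0, 0], [-28, 23, 8], 1], [[0, 0, 0], [-28, 23, 8], 1], [[0, 0, 0], [-27, 23, 8], 1], [[0, 0, 0], [-28, 23, 7], 1], [[0, 0, 0], [-28, 23, 8], 1], [[0, 0, 0], [-27.6, 23.3, 8.3], 1]]
7 [[[0, 0, 0], [-20, 27, 8], 1], [[0, 0, 0], [-19, 28, 9], 1], [[0, 0, 0], [-20, 27, 8], 1], [[0, 0, 0], [-19, 28, 8], 1], [[0, 0, 0], [-20, 27, 8], 1], [[0, 0, 0], [-20, 28, 9], 1], [[0, 0, 0], [-19.2, 27.4, 8], 1]]
```

View pics/c5.png

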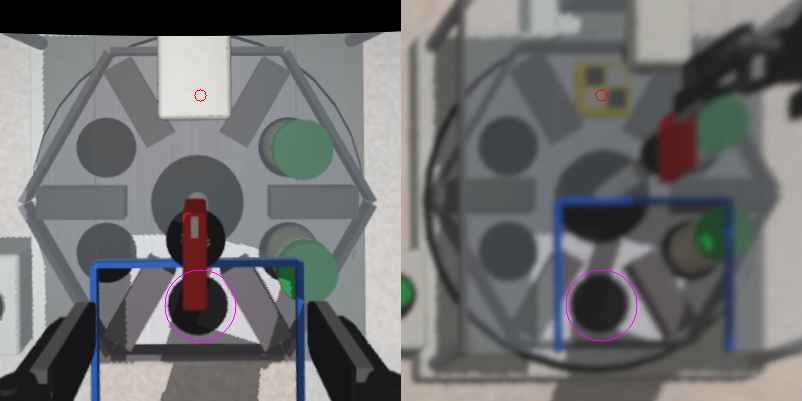

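Tile is under the camera (side view (602,90)), cell3 is at the window, and both jars stand at the right. Last jar.

{"op": "send_rows", "data": {
  "targets": [
    [[0,0,0],[-28,23,8],1],
    [[0,0,0],[-27,23,8],1],
    [[0,0,0],[-28,23,8],1],
    [[0,0,0],[-28,23,8],1],
    [[0,0,0],[-27,23,8],1],
    [[0,0,0],[-28,23,7],1],
    [[0,0,0],[-28,23,8],1],
    [[0,0,0],[-28,23,8],1],
    [[0,0,0],[-20,27,8],1],
    [[0,0,0],[-19,28,9],1],
    [[0,0,0],[-20,27,8],1],
    [[0,0,0],[-19,28,8],1]
  ]
}}

```text
t: 27.52
eef_pos: [408.4, -279.0, 138.0]
orientation: [-0.001, 0.988, 0.154, -0.001]
force: [0.9, 0.0, -0.4]
opening: 85.3
gripper_force: 0.0
```

{"op": "send_rows", "data": {
  "targets": [
    [[0,0,0],[-20,27,8],1],
    [[0,0,0],[-20,28,9],1],
    [[0,0,0],[-19,27,8],1],
    [[0,0,0],[0,0,0],1],
    [[0,0,0],[0,0,0],1],
    [[0,0,0],[0,0,0],1]
  ]
}}

```text
t: 28.02
eef_pos: [378.3, -373.3, 113.4]
orientation: [-0.001, 0.988, 0.154, -0.0]
force: [-0.3, 0.3, 0.4]
opening: 85.5
gripper_force: 0.0
```

```bash
python3 lid.py; python3 plan.py 1 378,-375,32,17.5,20
```

```text
top 90 station [-103.  207.] bench [446. 273.]
side 69 station [-48. -76.] bench [606. -15.]
side 127 station [-106.  222.] bench [455. 262.]
wrist 4400 station [-339. -378.] bench [ 378. -374.]
t 28.2 tcp [ 379.2 -373.   114.3] phi 17.9 tilt [-3.000e-04  9.879e-01  1.552e-01 -0.000e+00] open 85.2
5 [[[0, 0, 0.1], [0, 0, 16], 1], [[0, 0, 0.1], [-1, 1, 17], 1], [[0, 0, 0.1], [0, 0, 16], 1], [[0, 0, 0.1], [0, 0, 17], 1], [[0, 0, 0.1], [-0.7, 0.6, 16.3], 1]]
```

{"op": "send_rows", "data": {
  "targets": [
    [[0,0,0],[0,0,20],1],
    [[0,0,0],[-1,1,20],1],
    [[0,0,0],[0,0,22],1],
    [[0,0,0],[0,0,20],1],
    [[0,0,0],[0,0,0],1],
    [[0,0,0],[0,0,0],0],
    [[0,0,0],[0,0,0],0],
    [[0,0,0],[0,0,0],0],
    [[0,0,0],[0,0,0],0],
    [[0,0,0],[0,0,0],0],
    [[0,0,0],[0,0,0],0]
  ]
}}

```text
t: 29.08
eef_pos: [379.4, -376.8, 34.3]
orientation: [0.002, 0.988, 0.154, 0.001]
force: [0.8, 1.2, 6.5]
opening: 51.0
gripper_force: 42.5
```

```bash
python3 plan.py 0 378,-374,180,17.5 506,62.2,180,17.5,36
```

```text
t 29.1 tcp [ 379.4 -376.8   34.3] phi 17.8 tilt [0.0016 0.988  0.1544 0.0011] open 51.0
5 [[[0, 0, 0.1], [0, -1, -29], 0], [[0, 0, 0.1], [0, 0, -29], 0], [[0, 0, 0.1], [0, -1, -29], 0], [[0, 0, 0.1], [0, 0, -30], 0], [[0, 0, 0.1], [-0.5, -1.1, -28.7], 0]]
13 [[[0, 0, -0], [19, -29, 0], 0], [[0, 0, -0], [20, -29, 0], 0], [[0, 0, -0], [19, -29, 0], 0], [[0, 0, -0], [19, -29, 0], 0], [[0, 0, -0], [20, -30, 0], 0], [[0, 0, -0], [19, -29, 0], 0], [[0, 0, -0], [20, -29, 0], 0], [[0, 0, -0], [19, -29, 0], 0], [[0, 0, -0], [19, -29, 0], 0], [[0, 0, -0], [20, -29, 0], 0], [[0, 0, -0], [19, -29, 0], 0], [[0, 0, -0], [19, -29, 0], 0], [[0, 0, -0], [19.7, -29.6, 0], 0]]
```

{"op": "send_rows", "data": {
  "targets": [
    [[0,0,0.1],[0,-1,-29],0],
    [[0,0,0.1],[0,0,-29],0],
    [[0,0,0.1],[0,-1,-29],0],
    [[0,0,0],[0,0,-30],0],
    [[0,0,0],[0,-1,-29],0],
    [[0,0,0],[19,-29,0],0],
    [[0,0,0],[20,-29,0],0],
    [[0,0,0],[19,-29,0],0],
    [[0,0,0],[19,-29,0],0],
    [[0,0,0],[20,-30,0],0],
    [[0,0,0],[19,-29,0],0],
    [[0,0,0],[20,-29,0],0]
  ]
}}

```text
t: 30.08
eef_pos: [445.6, -135.7, 178.6]
orientation: [0.0, 0.988, 0.152, 0.0]
force: [0.5, 0.0, -0.2]
opening: 51.1
gripper_force: 42.3
```

{"op": "send_rows", "data": {
  "targets": [
    [[0,0,0],[19,-29,0],0],
    [[0,0,0],[19,-29,0],0],
    [[0,0,0],[20,-29,0],0],
    [[0,0,0],[19,-29,0],0],
    [[0,0,0],[19,-29,0],0],
    [[0,0,0],[20,-30,0],0],
    [[0,0,0],[0,0,0],0],
    [[0,0,0],[0,0,0],0],
    [[0,0,0],[0,0,0],0]
  ]
}}

```text
t: 30.83
eef_pos: [503.5, 64.2, 178.2]
orientation: [0.0, 0.988, 0.152, -0.0]
force: [-0.0, 0.6, -1.1]
opening: 50.9
gripper_force: 42.3
```

```bash
python3 plan.py 0 506,62.2,77,17.5,20
```

```text
t 30.8 tcp [503.5  64.2 178.2] phi 17.5 tilt [ 3.000e-04  9.884e-01  1.522e-01 -3.000e-04] open 50.9
6 [[[0, 0, 0], [0, 0, 17], 0], [[0, 0, 0], [1, 1, 17], 0], [[0, 0, 0], [0, 0, 17], 0], [[0, 0, 0], [0, 1, 16], 0], [[0, 0, 0], [0, 0, 17], 0], [[0, 0, 0], [0.8, 0.7, 17.2], 0]]
```

{"op": "send_rows", "data": {
  "targets": [
    [[0,0,0],[1,1,17],0],
    [[0,0,0],[1,1,17],0],
    [[0,0,0],[0,1,17],0],
    [[0,0,0],[0,0,17],0],
    [[0,0,0],[0,0,15],0],
    [[0,0,0],[0,0,10],0],
    [[0,0,0],[0,0,5],0],
    [[0,0,0],[0,0,3],0],
    [[0,0,0],[0,0,0],0],
    [[0,0,0],[0,0,0],0]
  ]
}}

```text
t: 31.67
eef_pos: [507.3, 61.9, 78.0]
orientation: [0.0, 0.988, 0.152, 0.001]
force: [0.7, -0.0, -0.8]
opening: 51.2
gripper_force: 42.4
```

{"op": "send_rows", "data": {
  "targets": [
    [[0,0,0],[0,0,1],0],
    [[0,0,0],[0,0,0],0],
    [[0,0,0],[0,0,0],0.9],
    [[0,0,0],[0,0,0],0.9],
    [[0,0,0],[0,0,0],0.9],
    [[0,0,0],[0,0,-8],0.9],
    [[0,0,0],[0,0,-20],0.9],
    [[0,0,0],[0,0,-35],0.9],
    [[0,0,0],[0,0,-35],0.9],
    [[0,0,0],[0,0,-35],0.9],
    [[0,0,0],[0,0,-25],0.9],
    [[0,0,0],[0,0,0],0.9]
  ]
}}

```text
t: 32.67
eef_pos: [511.0, 62.1, 242.3]
orientation: [0.001, 0.988, 0.152, 0.007]
force: [0.9, -0.8, 0.3]
opening: 77.1
gripper_force: 0.0
```

```bash
python3 lid.py; python3 car.py pics/c6.png wrist side
python3 - <<'E'
from h import *
b=imaging.snapshot("side"); a=cv2.imread("pics/sideraw.png")
cv2.imwrite("pics/cmp.png",np.hstack([a[60:260,260:460],b[60:260,260:460,::-1]]))
E
python3 plan.py 0 446.5,266.5,150,17.5,36
```

```text
top 81 station [-115.   -9.] bench [501.  57.]
top 43 station [-100.  213.] bench [446. 280.]
side 180 station [-105.    2.] bench [525.  44.]
side 127 station [-106.  222.] bench [455. 262.]
wrist 692 station [-52. -71.] bench [577.  -2.]
wrist 2554 station [-105.    0.] bench [494.  59.]
wrist 627 station [-96. 199.] bench [434. 281.]
t 33.0 tcp [505.4  62.2 232.4] phi 17.5 tilt [-4.000e-04  9.884e-01  1.518e-01 -1.900e-03] open 76.6
7 [[[0, 0, -0], [1, -30, 12], 0], [[0, 0, -0], [0, -31, 12], 0], [[0, 0, -0], [1, -30, 11], 0], [[0, 0, -0], [1, -30, 12], 0], [[0, 0, -0], [1, -31, 12], 0], [[0, 0, -0], [0, -30, 12], 0], [[0, 0, -0], [1.1, -30.5, 11.4], 0]]
```

View pics/c6.png

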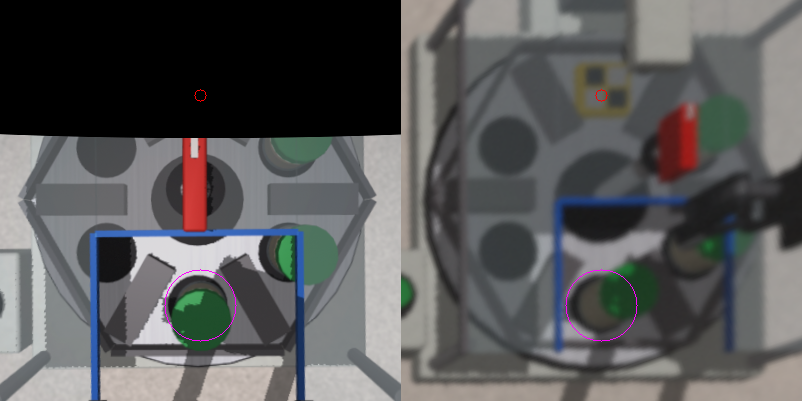

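View pics/cmp.png

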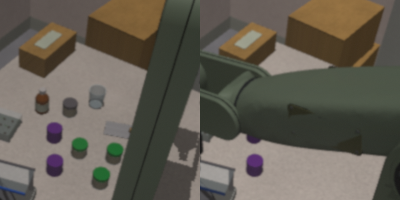

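All three jars stand in their cells and the tile (602,90) is under the lens. Only the purple and grey jars and the other bystanders are left on the bench. Now the button.

{"op": "send_rows", "data": {
  "targets": [
    [[0,0,0],[1,-30,12],0],
    [[0,0,0],[0,-31,12],0],
    [[0,0,0],[1,-30,11],0],
    [[0,0,0],[1,-30,12],0],
    [[0,0,0],[1,-31,12],0],
    [[0,0,0],[0,-30,12],0],
    [[0,0,0],[1,-30,11],0],
    [[0,0,0],[0,0,0],0],
    [[0,0,0],[0,0,0],0],
    [[0,0,0],[0,0,0],0]
  ]
}}

```text
t: 33.8
eef_pos: [447.3, 265.5, 151.3]
orientation: [0.0, 0.988, 0.152, -0.001]
force: [0.2, -0.3, 0.8]
opening: -0.0
gripper_force: 0.0
```

```bash
python3 lid.py; python3 plan.py 0 446.5,266.5,92,17.5,15
```

```text
top 256 station [-106.   -4.] bench [508.  65.]
wrist 1228 station [-92. 214.] bench [438. 266.]
wrist 86 station [-110.   24.] bench [486.  37.]
t 34.0 tcp [448.5 265.  152.6] phi 17.4 tilt [1.000e-04 9.885e-01 1.510e-01 3.000e-04] open 0.0
5 [[[0, 0, -0], [0, 0, 12], 0], [[0, 0, -0], [-1, -1, 12], 0], [[0, 0, -0], [0, 0, 12], 0], [[0, 0, -0], [0, -1, 12], 0], [[0, 0, -0], [-0.5, 0, 12.6], 0]]
```

{"op": "send_rows", "data": {
  "targets": [
    [[0,0,0],[0,0,15],0],
    [[0,0,0],[-1,-1,15],0],
    [[0,0,0],[0,0,15],0],
    [[0,0,0],[0,0,12],0],
    [[0,0,0],[0,0,5],0],
    [[0,0,0],[0,0,5],0],
    [[0,0,0],[0,0,0],0],
    [[0,0,0],[0,0,0],0]
  ]
}}

```text
t: 34.62
eef_pos: [447.0, 266.4, 85.8]
orientation: [0.0, 0.988, 0.152, 0.0]
force: [-0.3, -0.2, 1.3]
opening: -0.2
gripper_force: 0.6
```

{"op": "send_rows", "data": {
  "targets": [
    [[0,0,0],[0,0,3],0],
    [[0,0,0],[0,0,2],0],
    [[0,0,0],[0,0,2],0],
    [[0,0,0],[0,0,0],0]
  ]
}}

```text
t: 34.95
eef_pos: [447.7, 266.9, 80.0]
orientation: [-0.0, 0.988, 0.152, 0.001]
force: [-0.8, -2.0, 8.7]
opening: -0.1
gripper_force: 4.3
```

{"op": "send_rows", "data": {
  "targets": [
    [[0,0,0],[0,0,2],0],
    [[0,0,0],[0,0,0],0],
    [[0,0,0],[0,0,0],0]
  ]
}}

```text
t: 35.2
eef_pos: [447.8, 267.0, 79.7]
orientation: [0.0, 0.988, 0.152, 0.001]
force: [-6.3, -5.2, 19.5]
opening: -0.3
gripper_force: 10.1
```

Bottomed out after about 6 mm of travel. Drawing back.

{"op": "send_rows", "data": {
  "targets": [
    [[0,0,0],[0,0,-10],0],
    [[0,0,0],[0,0,-30],0],
    [[0,0,0],[0,0,-35],0],
    [[0,0,0],[-20,0,-30],0],
    [[0,0,0],[-20,0,-30],0],
    [[0,0,0],[0,0,0],0],
    [[0,0,0],[0,0,0],0],
    [[0,0,0],[0,0,0],0],
    [[0,0,0],[0,0,0],0]
  ]
}}

```text
t: 35.95
eef_pos: [407.8, 254.3, 209.6]
orientation: [0.0, 0.988, 0.152, -0.001]
force: [0.1, -0.4, 0.0]
opening: -0.1
gripper_force: 0.0
```

```bash
python3 lid.py; python3 car.py pics/c7.png top side
```

```text
top 256 station [-106.   -4.] bench [508.  65.]
top 79 station [-101.  207.] bench [447. 274.]
side 124 station [-105.  222.] bench [455. 263.]
wrist 2325 station [-106.    6.] bench [506.  32.]
wrist 987 station [-97. 215.] bench [442. 268.]
```

View pics/c7.png

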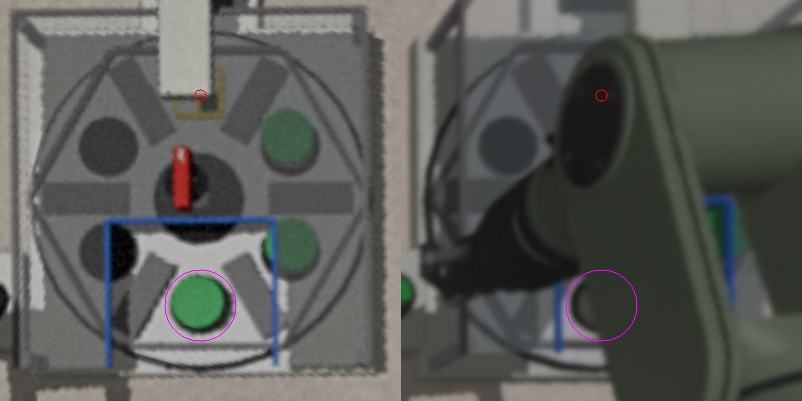

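The top view shows three jars in cells 3 to 5, the tile under the camera, and no other green lid on the bench. Handing in.

```bash
python3 -c "
from workcell import env; print(env.finish_job())"
```

```text
the job is handed in; nothing more can be done
None
```

The job is handed in: I found three green-lidded jars on the bench and they now stand upright in cells 3, 4 and 5. The tile is home under the camera, the start button was pressed to its stop, and the arm is drawn back clear.

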